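# Catch the spring drawer of the stall's till

### The arm

A 6-joint arm with a two-finger parallel gripper is mounted at the origin on the work surface. World frame = base frame: x ahead of the robot, y to its left, z up, the work surface at z = 0. Lengths are in mm, angles in rad, forces in N, time in s.
With the tool pointing down it reaches from about 350 to 975 mm from the base axis. Payload 7.1 kg.
Tool frame: the origin (TCP) lies at the very end of the fingers, on their centre line; the grasp point (between the pads) lies 19 mm behind it; z points along the fingers, y is the line along which they close (so a half turn about z gives the same grasp; the last joint's range is limited). The gripper opens to 88 mm and grips with 3 to 60 N. Pads are 20 mm wide; open, the fingers measure 115 mm over their backs; the gripper's body (75 mm by 178 mm) begins 61 mm behind the grasp point.
Start: joints at [-0.019, 0.423, 1.63, -0, 1.089, -0.019], TCP at [624.984, 0.026, 222.675] pointing down, gripper open.
Joint ranges: [-3, 3], [-0.9, 2.11], [0.09, 2.58], [-1.31, 4.45], [0.11, 2.69], [-2.54, 2.54]. Speed limits (rad/s): [2.39, 2.39, 3.01, 3.14, 3.14, 3.14].

### API

Orientations are given as a rotation vector (axis times angle).
In Python, from workcell import * gives the robot as it stands.
- The arm moves only by the tool step_arm, never from a script. Its argument "deltas" is a list of rows, each a list of 3 entries, a list of its own where there are three numbers: the shift along the tool's x, y, z in units of 300 mm (1.0 is 300 mm), then the turn, a rotation vector about the tool's x, y, z in units of 1.5 rad (1.0 is 1.5 rad), then the gripper command: -1 is shut, 1 is fully open, values between are in proportion. In form: [[[dx, dy, dz], [rx, ry, rz], gripper], ...]. A call has 1 to 20 rows; each row is the pose to reach, as a shift and turn from the pose commanded when the call began, along the tool's axes at that moment; what a row does not reach only later rows make up. A row lasts 1/12 s, in which the tool goes at most 41.7 mm and 7.16 degrees, less where a joint would pass 70% of its speed; a pose out of reach is approached as far as the arm can. A call with a number of a shift or a turn outside -1 to 1 is refused whole. A call with a gripper value outside its range is refused whole. The fingers move at their own pace and stop on an object; the grip force is fixed at half the most. Time passes only in rows, so rows that repeat a pose let the fingers close. It gives the time, the measured TCP pose, the force, the opening and the grip force at its end, in the units of the state.
- get_obs(): the state, without advancing time (a new reading comes with each control period).
- get_image(name): name is "scene" or "side" or "wrist"; returns a dict with "pixels" (400x640x3 uint8, red, green, blue), "fx", "fy", "cx", "cy" (pixels), "dist_coeffs" ([k1, k2, p1, p2, k3] as OpenCV has them; the pictures are not rectified), "T" (4x4, takes a point from camera to world coordinates). Camera axes: x right, y down, z forward; pixel columns grow to the right and rows downward; lengths in mm; the calibration is good to about 2 mm. A picture is of the moment at which its call begins. There is no depth.
- close_job(): hands the job in; it is judged then, once.
The state is a dict: "t": time; "qpos": joint angles; "qvel": joint speeds; "joint_torque": joint torques, N m; "ee_pos": TCP position; "orientation": TCP orientation; "ft_force": force on the tool from outside, world axes, zero at the start; "moment": the same for the moment, N m; "width": finger opening in mm; "grasp_force": force on a finger pad.
Only numpy, scipy, OpenCV 4.12 (cv2) and the standard library are available. Lean on these libraries where they do the work, as an engineer would, in place of code of your own. Each camera call takes 0.05 s, during which the arm holds its last target. There are 200 camera calls.

### The job

Open the till on the counter without letting its drawer fly out: press the red release paddle with one finger and, with the other finger already waiting just in front of the steel drawer front, catch the drawer as it springs out, within its first few centimetres. Then let it follow your finger out slowly until it is fully open, and take your hand away. Do not reach into the money tray, do not shove or lift the till, and leave everything else on the counter alone.

Things in the scene. Friction and masses are not known exactly. Their poses are not given: they have to be found in the camera images.
- till: The till: low dark steel cash drawer case on rubber feet, 300 mm deep (x), 320 wide (y), 78 high, 6 kg, loose on the counter (stays put under about 25 N). Origin: centre of its underside. Its front looks to its -x, roughly at the robot: one flush plane at x = -0.154 of this frame, the fixed grey lock panel from y = -0.160 to -0.105, the steel drawer front from y = -0.1035 to +0.1565.
- paddle_lip (a point): Middle of the outer edge of the red release paddle's lip; moves with it. The paddle is a flap 28 mm wide on the grey lock panel, hinged at its foot (20 mm above the counter) and leaning out; its round upper lip stands 19 mm proud of the panel, at x = -0.173, y = -0.1325 in the till's frame, 60 mm above the counter. Push the lip level along the till's +x, towards the panel.
- release_paddle (a joint): How far the release paddle is pushed in, rad: 0 out, 0.25 fully in (lip 10 mm in). A spring pushes it back (3 to 5 N at the lip on the way). At about 0.155 (lip pushed in about 6 mm, still 13 mm proud of the panel) it unlatches the drawer, which then springs out at once, whatever the paddle does afterwards.
- drawer (a joint): How far the drawer is out, m: 0 shut and latched (start), 0.125 fully open at its stop. It slides level along the till's -x on ball runners. Once unlatched a spring drives it with about 5 N all the way; moving mass about 1.4 kg, so if not held back it exceeds 0.4 m/s within 50 mm. It stays at its stop under the spring.
- drawer_front: Brushed steel front plate of the drawer with a round brass lock, 260 mm wide, 62 mm high (12 to 74 mm above the counter), 8 mm thick: what the finger catches. Axes as the till's; its origin coincides with the till's while shut and moves with the drawer. Outer face at x = -0.154, y from -0.1035 to +0.1565 in its frame.
- front_centre (a point): Centre of the outer face of the drawer front, 43 mm above the counter; moves with the drawer.
- money_tray: The black plastic tray inside the drawer with coin cups and coins, directly behind the front plate, hidden while the drawer is shut. Not to be touched. Origin as the drawer front's.
- nut_chopper: Bystander: hand-crank nut chopper, a squat glass jar with steel collar, clear hopper and cast-iron crank, 96 mm diameter, 214 mm high; the crank reaches 105 mm to its +y. Origin at the centre of its underside.
- enamel_mug: Bystander: speckled blue enamel mug, 84 mm diameter, 80 mm high, handle at its +y. Origin at the centre of its underside.
- cone_stand: Bystander: cast aluminium cone stand, 130 x 220 mm, plate top 90 mm high, holding three wafer cones up to 127 mm high. Origin at the centre of its underside.
- ramekin_a: Bystander: cream ceramic ramekin of nuts, 88 mm diameter, 42 mm high, standing on top of the till. Origin at the centre of its underside.
- ramekin_b: Bystander: cream ceramic ramekin of chocolate, 88 mm diameter, 42 mm high, on the counter. Origin at the centre of its underside.
- muddler: Bystander: beechwood muddler lying on the counter, 207 mm long, up to 32 mm thick. Origin under its middle, length along its x.

How it is judged (in metres and radians):
On the way:
1. the unlatched drawer has been caught: a finger holds its front back (over 0.5 N) between 3 and 50 mm out, running slower than 0.15 m/s, for 0.15 s (value of joint drawer between 0.003 and 0.05 m and velocity of joint drawer below 0.15 m/s and contact force between the fingers and drawer_front above 0.5 N), for 0.15 s.
At the end, for the whole second after the job is handed in: The drawer stands fully open (out more than 118 of its 125 mm) and at rest, the till is within 15 mm of where it stood and flat on the counter, and every bystander is within 20 mm of where it stood (value of joint drawer above 0.118 m and velocity of joint drawer between -0.01 and 0.01 m/s and distance of till from where it was at the start of the episode below 0.015 m and angle between till's own z axis and vertical below 0.03 rad and distance of each of nut_chopper, enamel_mug, cone_stand, ramekin_a, ramekin_b, muddler from where it was at the start of the episode below 0.02 m); the robot touches nothing.
It fails at once if the drawer flies out: it runs faster than 0.3 m/s once it is more than 50 mm out (value of joint drawer above 0.05 m and velocity of joint drawer above 0.3 m/s).
It fails at once if a finger reaches into the money tray or pinches the drawer front against it (contact force between the fingers and money_tray above 0.5 N).
It fails at once if the till is shoved more than 15 mm, lifted or tipped (distance of till from where it was at the start of the episode above 0.015 m or angle between till's own z axis and vertical above 0.05 rad).
It fails at once if a bystander is moved more than 20 mm (distance of any of nut_chopper, enamel_mug, cone_stand, ramekin_a, ramekin_b, muddler from where it was at the start of the episode above 0.02 m).
It also fails if it takes over 35 s, if anything falls off the work surface, if the arm or the gripper's body presses on something with over 40 N, if the wrist force passes 120 N, or if a joint passes its speed limit or range.

## Working session

There is one attempt and no reset: what is moved stays moved. The work goes in short steps, Python scripts to look and compute and a tool call to move; the robot and the scene stay as the last step left them, time stands still between calls to the robot, and variables do not carry over. Pictures are saved under pics/ and viewed, at most 10 in all, crops included, and the job is handed in when it is done.

Besides the shell and the picture viewer there is one more tool, called after "Emit:" by a JSON object that holds its "fn" and its "kwargs", one argument or row to a line. step_arm: Moves the arm, as the interface text tells. Its arguments: {"type":"object","properties":{"deltas":{"type":"array","items":{"type":"array"}}},"required":["deltas"]}

```bash
mkdir -p pics
python3 - <<'E'
from workcell import *
import cv2,pickle
d={}
for n in ["scene","side","wrist"]:
    d[n]=get_image(n); cv2.imwrite(f"pics/{n}0.png",d[n]["pixels"][:,:,::-1])
    print(n,d[n]["T"].round(3).tolist(),d[n]["fx"],d[n]["cx"],d[n]["cy"],d[n]["dist_coeffs"])
pickle.dump(d,open("d0.pkl","wb"))
o=get_obs();print(o)
E
```

```text
scene [[-0.049, 0.824, -0.565, 1206.264], [0.999, 0.042, -0.024, 72.302], [0.004, -0.565, -0.825, 1062.913], [0.0, 0.0, 0.0, 1.0]] 436.806911083307 322.48547728896466 197.03280876525253 [-0.10830376  0.          0.          0.          0.        ]
side [[0.787, -0.438, 0.435, 59.806], [-0.617, -0.556, 0.557, -621.721], [-0.002, -0.706, -0.708, 900.058], [0.0, 0.0, 0.0, 1.0]] 373.47900150447305 324.7240810966617 202.56422250978991 [-0.02845096  0.          0.          0.          0.        ]
wrist [[1.0, -0.001, -0.001, 624.399], [-0.001, -0.959, -0.283, 77.747], [-0.001, 0.283, -0.959, 384.298], [0.0, 0.0, 0.0, 1.0]] 310.54425291855125 321.8443374360482 203.42661421805167 [-0.05102682  0.          0.          0.          0.        ]
{'t': 0.15, 'qpos': array([-1.90322247e-02,  4.23681362e-01,  1.63048426e+00, -3.20426268e-05,
        1.08860678e+00, -1.90558765e-02]), 'qvel': array([-0.00047404, -0.00097411, -0.00110725,  0.00088856, -0.0026358 ,
        0.00255396]), 'joint_torque': array([ 9.52650989e-04, -5.44981134e+01, -2.73919362e+01,  6.45430083e-02,
        2.04369903e-02, -3.19723256e-05]), 'ee_pos': array([6.24576729e+02, 4.84331768e-03, 2.22082107e+02]), 'orientation': array([-2.22081141e+00, -2.22089697e+00,  1.31694961e-03]), 'ft_force': array([ 0.14736283, -0.66537383,  0.87685787]), 'moment': array([ 0.04763776, -0.01394855,  0.02493317]), 'grasp_force': 0.0, 'width': 87.40966300659471}
```

View pics/scene0.png

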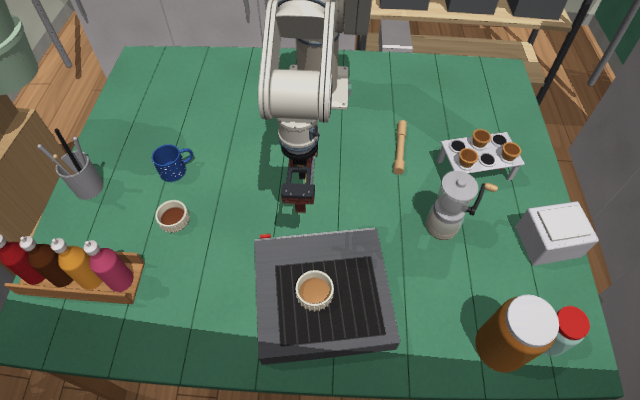

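View pics/side0.png

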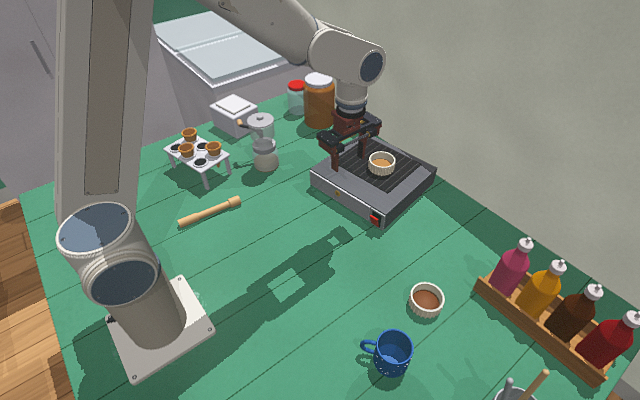

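View pics/wrist0.png

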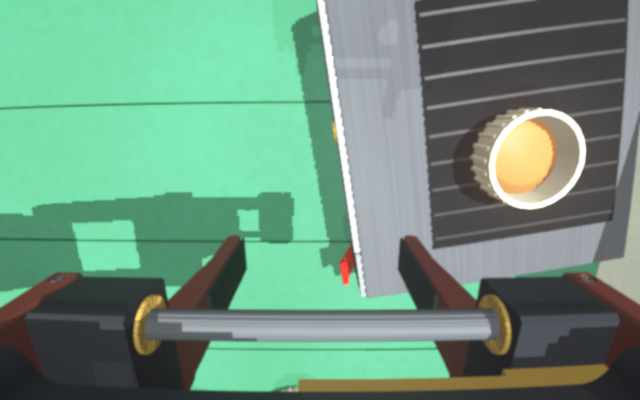

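Scene: the till's top front edge runs from about (254,238) to (378,230), with the red paddle at (265,237). Wrist: the front edge runs (320,0)→(364,296), with the paddle at (346,266). Side: the paddle is at (376,218).

```bash
cat > h.py <<'E'
import numpy as np,cv2
def ray(im,uv):
    K=np.array([[im["fx"],0,im["cx"]],[0,im["fy"],im["cy"]],[0,0,1]])
    p=cv2.undistortPoints(np.array(uv,float).reshape(-1,1,2),K,np.array(im["dist_coeffs"]))[:,0]
    d=np.c_[p,np.ones(len(p))]@im["T"][:3,:3].T
    return im["T"][:3,3],d/np.linalg.norm(d,axis=1)[:,None]
def onz(im,uv,z):
    o,d=ray(im,uv); return o+d*((z-o[2])/d[:,2])[:,None]
def tri(obs):
    A=np.zeros((3,3));b=np.zeros(3)
    for im,uv in obs:
        o,d=ray(im,[uv]);P=np.eye(3)-np.outer(d[0],d[0]);A+=P;b+=P@o
    x=np.linalg.solve(A,b)
    return x,[np.linalg.norm((np.eye(3)-np.outer(ray(im,[uv])[1][0],ray(im,[uv])[1][0]))@(x-im["T"][:3,3])) for im,uv in obs]
E
python3 - <<'E'
import pickle;from h import *
d=pickle.load(open("d0.pkl","rb"))
boxes=dict(scene=(255,230,275,245),side=(365,205,390,230),wrist=(330,240,365,290))
c={}
for n,(a,b,e,f) in boxes.items():
    p=d[n]["pixels"][b:f,a:e].astype(int)
    m=(p[...,0]>110)&(p[...,0]>2*p[...,1])&(p[...,0]>2*p[...,2])
    v,u=np.nonzero(m);c[n]=(u.mean()+a,v.mean()+b);print(n,m.sum(),c[n],u.min()+a,u.max()+a,v.min()+b,v.max()+b)
print(tri([(d[n],c[n]) for n in c]))
w=d["wrist"]
print("lip",onz(w,[c["wrist"]],60))
# front top edge in wrist: white line, brightest low-saturation
pts=[]
for r in range(5,285,5):
    row=w["pixels"][r,300:375].astype(int)
    s=row.min(1); j=np.nonzero(s>215)[0]
    if len(j): pts.append((300+j.min()-.5,r))
print(pts[::8],len(pts))
P=onz(w,pts,78)[:,:2]
l=cv2.fitLine(P.astype(np.float32),cv2.DIST_HUBER,0,0.01,0.01).ravel();print("edge",l,np.degrees(np.arctan2(l[1],l[0])))
print("corner w",onz(w,[(364,296)],78),"scene",onz(d["scene"],[(254,238),(378,230),(397,347)],78))
a=cv2.resize(d["scene"]["pixels"][215:365,240:410],None,fx=3,fy=3,interpolation=cv2.INTER_CUBIC)
b=cv2.resize(d["side"]["pixels"][125:235,300:445],None,fx=3,fy=3,interpolation=cv2.INTER_CUBIC)
o=np.zeros((450,780,3),np.uint8);o[:450,:340*3//2][:, :510]=a;
cv2.imwrite("pics/crA.png",a[:,:,::-1]);cv2.imwrite("pics/crB.png",b[:,:,::-1])
E
```

```text
scene 33 (np.float64(264.90909090909093), np.float64(235.87878787878788)) 260 270 234 237
side 25 (np.float64(373.96), np.float64(217.64)) 370 378 215 223
wrist 277 (np.float64(346.39350180505414), np.float64(265.5342960288809)) 340 353 248 283
(array([ 652.94116732, -100.47782444,   56.58959728]), [np.float64(3.7546524787180653), np.float64(3.735123126607718), np.float64(4.837461259433311)])
lip [[652.42915885 -93.21156038  60.        ]]
[(np.float64(318.5), 5), (np.float64(324.5), 45), (np.float64(329.5), 85), (np.float64(335.5), 125), (np.float64(341.5), 165), (np.float64(347.5), 205), (np.float64(353.5), 245)] 56
edge [ 1.6105542e-01 -9.8694539e-01  6.4025616e+02  4.8703659e+01] -80.731834
corner w [[ 671.76699196 -122.28824681   78.        ]] scene [[ 668.78919621 -126.26499772   78.        ]
 [ 628.56012973  193.22196755   78.        ]
 [ 930.87978044  230.49548151   78.        ]]
```

View pics/crB.png

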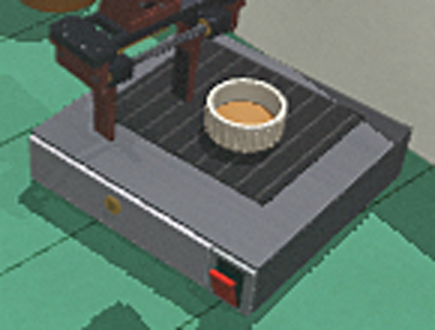

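Emit:
{"fn": "step_arm", "kwargs": {
  "deltas": [
    [[-0.19,-0.11,0.1],[0,0,-0.08],1],
    [[-0.19,-0.11,0.2],[0,0,-0.16],1],
    [[-0.19,-0.11,0.34],[0,0,-0.24],1],
    [[-0.19,-0.11,0.34],[0,0,-0.32],1],
    [[-0.19,-0.11,0.34],[0,0,-0.4],1],
    [[-0.19,-0.11,0.34],[0,0,-0.48],1],
    [[-0.19,-0.11,0.34],[0,0,-0.56],1],
    [[-0.19,-0.11,0.34],[0,0,-0.64],1],
    [[-0.19,-0.11,0.34],[0,0,-0.72],1],
    [[-0.19,-0.11,0.34],[0,0,-0.8],1],
    [[-0.19,-0.11,0.34],[0,0,-0.88],1],
    [[-0.19,-0.11,0.34],[0,0,-0.96],1],
    [[-0.19,-0.11,0.34],[0,0,-1],1],
    [[-0.19,-0.11,0.34],[0,0,-1],1],
    [[-0.19,-0.11,0.34],[0,0,-1],1]
  ]
}}

```text
t: 1.4
ee_pos: [591.9, -56.9, 120.5]
orientation: [-0.115, -3.139, -0.0]
ft_force: [0.4, 0.1, 0.4]
width: 87.6
grasp_force: 0.0
```

Emit:
{"fn": "step_arm", "kwargs": {
  "deltas": [
    [[0,0,0],[0,0,-0.06],1],
    [[0,0,0],[0,0,-0.1],1],
    [[0,0,0],[0,0,-0.1],1],
    [[0,0,0],[0,0,-0.1],1]
  ]
}}

```text
t: 1.73
ee_pos: [591.9, -57.0, 120.6]
orientation: [0.119, -3.139, -0.0]
ft_force: [-0.2, 0.1, -0.0]
width: 88.0
grasp_force: 0.0
```

Run:
```python
from workcell import *
import cv2,pickle
from scipy.spatial.transform import Rotation as R
w=get_image("wrist");pickle.dump(w,open("w1.pkl","wb"))
cv2.imwrite("pics/w1.png",w["pixels"][:,:,::-1])
o=get_obs();print(o["ee_pos"],R.from_rotvec(o["orientation"]).as_matrix().round(3),o["qpos"],o["ft_force"],w["T"].round(3))
```

```text
[591.93758068 -56.96385694 120.61867974] [[-0.997 -0.076 -0.   ]
 [-0.076  0.997  0.   ]
 [ 0.     0.    -1.   ]] [-1.15965985e-01  5.11217886e-01  1.76454116e+00  4.07592935e-05
  8.65945896e-01 -1.76287818e+00] [-0.52622205  0.3110496  -0.91904794] [[-7.50000e-02  9.56000e-01  2.82000e-01  5.14196e+02]
 [ 9.97000e-01  7.20000e-02  2.10000e-02 -6.27920e+01]
 [-1.00000e-03  2.83000e-01 -9.59000e-01  2.82923e+02]
 [ 0.00000e+00  0.00000e+00  0.00000e+00  1.00000e+00]]
```

View pics/w1.png

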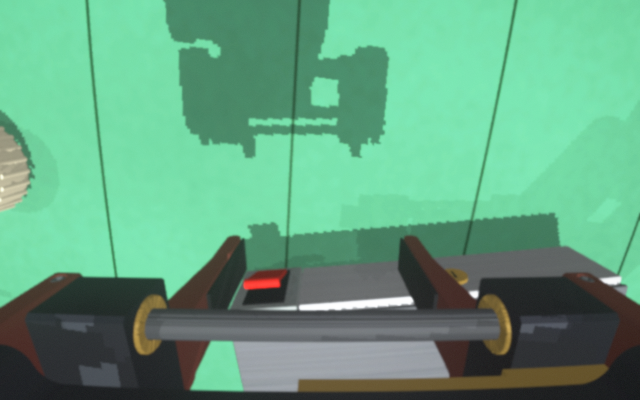

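Run:
```python
import pickle;from h import *
w=pickle.load(open("w1.pkl","rb"));d=pickle.load(open("d0.pkl","rb"))
p=w["pixels"].astype(int)
m=(p[...,0]>110)&(p[...,0]>2*p[...,1])&(p[...,0]>2*p[...,2]);m[:240]=0;m[310:]=0;m[:,:240]=0;m[:,310:]=0
v,u=np.nonzero(m)
for r in range(v.min(),v.max()+1): 
    s=m[r].nonzero()[0]
    if len(s): print(r,s.min(),s.max(),w["pixels"][r,int(s.mean())])
c=(u.mean(),v.mean());print(c)
print("lip z60 top/bottom",onz(w,[(u.min(),c[1]),c,(u.max(),c[1]),(c[0],v.min()),(c[0],v.max())],60).round(1))
print(tri([(w,c),(d["wrist"],(346.39,265.53)),(d["scene"],(264.9,235.9)),(d["side"],(374,217.6))]))
print(tri([(w,c),(d["wrist"],(346.39,265.53))]))
# front top edge: bright rim at z~78/74
pts=[]
for x in list(range(310,395,4))+list(range(505,600,5)):
    col=p[265:320,x].min(1);j=np.nonzero(col>190)[0]
    if len(j):pts.append((x,265+j.mean()))
print(pts[::6]);P=onz(w,pts,76)[:,:2]
l=cv2.fitLine(P.astype(np.float32),cv2.DIST_HUBER,0,.01,.01).ravel();print(l,np.arctan(-l[0]/l[1]))
cv2.imwrite("pics/w1c.png",cv2.resize(w["pixels"][225:325,225:325],None,fx=6,fy=6,interpolation=cv2.INTER_NEAREST)[:,:,::-1])
```

```text
271 284 285 [114  45  38]
272 283 284 [113  44  37]
273 282 284 [120  45  37]
274 281 283 [120  42  35]
275 280 283 [123  45  39]
276 276 282 [119  43  36]
277 262 281 [126  42  36]
278 249 280 [140  42  35]
279 246 280 [177  48  40]
280 245 279 [218  52  44]
281 244 279 [240  55  47]
282 244 280 [252  64  56]
283 244 280 [254  70  60]
284 243 280 [255  73  64]
285 243 280 [255  71  61]
286 244 279 [254  66  57]
287 244 279 [241  53  48]
288 244 267 [194  50  44]
289 247 254 [142  42  38]
(np.float64(262.8614318706697), np.float64(282.34411085450347))
lip z60 top/bottom [[ 651.5 -117.    60. ]
 [ 650.2 -100.8   60. ]
 [ 648.8  -82.8   60. ]
 [ 639.8 -101.    60. ]
 [ 656.4 -100.7   60. ]]
(array([ 652.82829964, -100.77485774,   56.46213919]), [np.float64(0.792801938537275), np.float64(5.046836269209928), np.float64(3.556502228744793), np.float64(3.786777776199358)])
(array([ 654.52051247, -100.66696182,   50.03677299]), [np.float64(2.2685046212554827), np.float64(2.2685046212555573)])
[(310, np.float64(306.5)), (334, np.float64(305.0)), (358, np.float64(304.0)), (382, np.float64(302.0))]
[ 1.5429051e-01 -9.8802555e-01  6.5423645e+02 -2.8383734e+01] 0.15490931
```

View pics/w1c.png

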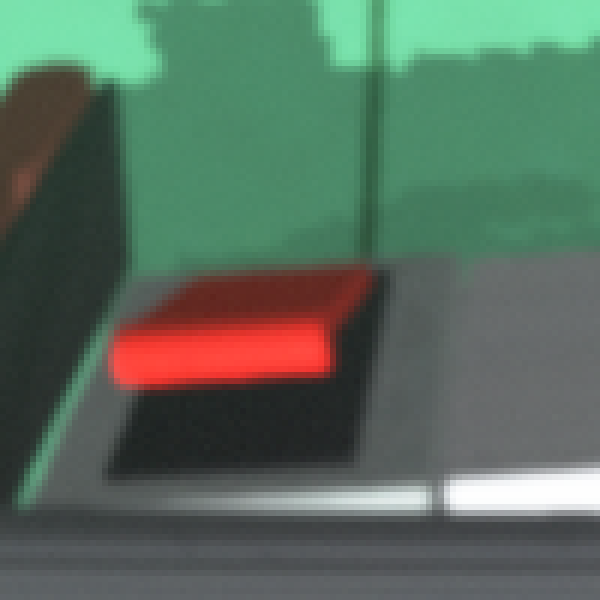

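The lip is at about (262,283) in the wrist picture, the panel/drawer gap at column 297. That gives lip ≈ (647,-101), till yaw ≈ 0.157. Descend and close in to about 15 mm short.

Emit:
{"fn": "step_arm", "kwargs": {
  "deltas": [
    [[0,0,0.1],[0,0,0],1],
    [[0,0,0.2],[0,0,0],1],
    [[0,0,0.268],[0,0,0],1],
    [[0,0,0.268],[0,0,0],1],
    [[-0.03,0.001,0.268],[0,0,0],1],
    [[-0.06,0.003,0.268],[0,0,0],1],
    [[-0.09,0.004,0.268],[0,0,0],1],
    [[-0.09,0.004,0.268],[0,0,0],1],
    [[-0.09,0.004,0.268],[0,0,0],1]
  ]
}}

```text
t: 2.53
ee_pos: [620.5, -53.6, 41.5]
orientation: [-0.124, 3.136, -0.001]
ft_force: [0.1, 0.2, -0.6]
width: 87.7
grasp_force: 0.0
```

Run:
```python
from workcell import *
import cv2,numpy as np
w=get_image("wrist")["pixels"];s=get_image("side")["pixels"]
a=cv2.resize(w[100:400,120:520],(800,600))[:, :]
a=cv2.resize(a,(480,360)); b=cv2.resize(s[150:240,290:410],(480,360),interpolation=cv2.INTER_CUBIC)
b=cv2.resize(b,(320,240));o=np.zeros((360,800,3),np.uint8);o[:,:480]=a;o[:240,480:]=b
cv2.imwrite("pics/p2.png",o[:,:,::-1])
o=get_obs();print(o["ee_pos"],o["ft_force"])
```

```text
[618.97992908 -53.61131884  40.88762886] [-1.16209053 -0.4609228  -0.76621179]
```

View pics/p2.png

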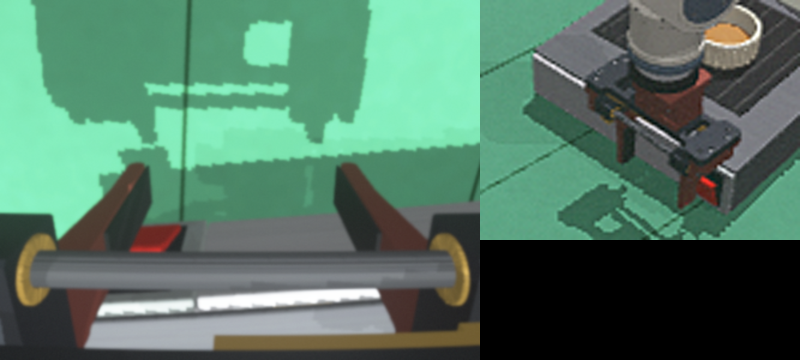

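Emit:
{"fn": "step_arm", "kwargs": {
  "deltas": [
    [[-0.015,0.001,0],[0,0,0],1],
    [[-0.03,0.0025,0],[0,0,0],1],
    [[-0.03,0.0025,0],[0,0,0],1]
  ]
}}

```text
t: 2.88
ee_pos: [628.8, -52.1, 40.6]
orientation: [-0.124, 3.138, -0.0]
ft_force: [0.4, 0.2, -0.2]
width: 87.7
grasp_force: 0.0
```

Emit:
{"fn": "step_arm", "kwargs": {
  "deltas": [
    [[-0.0033,0.0003,0],[0,0,0],1],
    [[-0.0067,0.0005,0],[0,0,0],1],
    [[-0.01,0.0008,0],[0,0,0],1],
    [[-0.01,0.0008,0],[0,0,0],1]
  ]
}}

```text
t: 3.22
ee_pos: [630.5, -51.7, 40.1]
orientation: [0.124, -3.138, -0.0]
ft_force: [-0.0, -0.5, 0.3]
width: 87.7
grasp_force: 0.2
```

Emit:
{"fn": "step_arm", "kwargs": {
  "deltas": [
    [[-0.0033,0.0003,0],[0,0,0],1],
    [[-0.0067,0.0005,0],[0,0,0],1],
    [[-0.01,0.0008,0],[0,0,0],1],
    [[-0.01,0.0008,0],[0,0,0],1]
  ]
}}

```text
t: 3.55
ee_pos: [631.0, -51.6, 40.0]
orientation: [0.123, -3.134, -0.0]
ft_force: [-8.6, -2.5, 7.6]
width: 87.9
grasp_force: 4.7
```

Run:
```python
from workcell import *
import cv2,numpy as np
w=get_image("wrist")["pixels"];s=get_image("side")["pixels"]
a=cv2.resize(w[200:400,190:460],(486,360),interpolation=cv2.INTER_CUBIC); b=cv2.resize(s[160:240,320:400],(310,310),interpolation=cv2.INTER_CUBIC)
o=np.zeros((360,800,3),np.uint8);o[:,:486]=a;o[:310,490:]=b
cv2.imwrite("pics/p3.png",o[:,:,::-1])
o=get_obs();print(o["ee_pos"],o["ft_force"],o["moment"],o["grasp_force"],o["width"])
```

```text
[631.01637508 -51.56068776  40.0464102 ] [-9.00488101 -2.16049463  6.63250251] [-0.61526336  1.29533552 -0.45383547] 4.6284718062725005 87.64914233411098
```

View pics/p3.png

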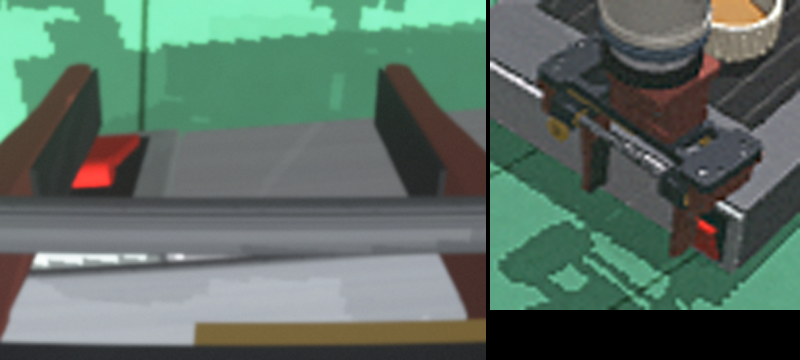

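Emit:
{"fn": "step_arm", "kwargs": {
  "deltas": [
    [[0,0,-0.004],[0,0,0],1],
    [[0,0,-0.007],[0,0,0],1],
    [[0,0,-0.007],[0,0,0],1]
  ]
}}

```text
t: 3.9
ee_pos: [630.9, -51.3, 41.2]
orientation: [0.123, -3.134, -0.001]
ft_force: [-5.6, -0.4, -1.0]
width: 87.6
grasp_force: 2.9
```

Run:
```python
from workcell import *
import cv2,numpy as np,pickle
s=get_image("scene")["pixels"].astype(int);s0=pickle.load(open("d0.pkl","rb"))["scene"]["pixels"].astype(int)
for x in (258,262,266,270,340,365,372): print(x,"old",s0[224:246,x].mean(1).round().astype(int).tolist(),"\n   new",s[224:246,x].mean(1).round().astype(int).tolist())
for p in (s0,s):
    q=p[225:250,250:280];m=(q[...,0]>110)&(q[...,0]>2*q[...,1])&(q[...,0]>2*q[...,2]);v,u=np.nonzero(m);print(m.sum(),u.mean()+250 if len(u) else 0,v.mean()+225 if len(u) else 0)
o=get_obs();print(o["ee_pos"],o["ft_force"],o["moment"])
```

```text
258 old [111, 112, 110, 110, 111, 110, 112, 113, 113, 111, 112, 112, 111, 111, 104, 145, 137, 110, 107, 106, 106, 107] 
   new [55, 45, 35, 29, 32, 55, 66, 67, 67, 68, 66, 67, 97, 111, 105, 144, 136, 110, 107, 107, 108, 106]
262 old [112, 111, 111, 113, 111, 113, 113, 112, 112, 113, 112, 110, 101, 73, 115, 124, 110, 106, 106, 107, 107, 106] 
   new [60, 49, 34, 31, 35, 46, 60, 67, 68, 67, 82, 103, 100, 76, 115, 124, 109, 105, 106, 106, 106, 105]
266 old [112, 112, 112, 112, 112, 112, 113, 112, 112, 101, 110, 110, 99, 77, 149, 146, 112, 105, 107, 106, 105, 105] 
   new [121, 66, 32, 22, 34, 41, 45, 49, 48, 49, 82, 106, 98, 76, 142, 136, 103, 97, 104, 107, 105, 104]
270 old [113, 113, 112, 114, 113, 113, 112, 114, 113, 106, 109, 102, 74, 86, 125, 121, 105, 106, 107, 107, 105, 104] 
   new [134, 100, 60, 67, 68, 95, 95, 70, 67, 85, 108, 100, 75, 82, 116, 112, 97, 99, 103, 106, 106, 105]
340 old [113, 115, 115, 115, 116, 115, 114, 157, 157, 106, 102, 101, 103, 103, 103, 102, 103, 102, 102, 102, 102, 100] 
   new [113, 115, 114, 115, 115, 115, 109, 147, 147, 99, 93, 94, 95, 95, 95, 95, 94, 95, 93, 93, 93, 92]
365 old [117, 114, 108, 109, 142, 143, 107, 97, 96, 98, 97, 96, 96, 97, 97, 97, 95, 97, 95, 93, 95, 95] 
   new [109, 109, 109, 108, 142, 142, 107, 96, 96, 97, 97, 96, 96, 96, 96, 97, 95, 95, 95, 92, 94, 95]
372 old [116, 111, 108, 120, 156, 145, 102, 98, 97, 99, 98, 97, 98, 100, 99, 98, 96, 97, 95, 95, 96, 95] 
   new [107, 107, 107, 119, 155, 144, 101, 96, 97, 100, 98, 98, 97, 99, 98, 97, 96, 95, 94, 95, 96, 95]
33 264.90909090909093 235.87878787878788
37 264.97297297297297 235.67567567567568
[630.93593073 -51.31695738  41.21016151] [-6.31074233 -1.80217112 -0.88451443] [-0.08763714  0.90857763 -0.31121044]
```

Emit:
{"fn": "step_arm", "kwargs": {
  "deltas": [
    [[-0.0033,0.0003,-0.0015],[0,0,0],1],
    [[-0.0067,0.0005,-0.003],[0,0,0],1],
    [[-0.01,0.0008,-0.0045],[0,0,0],1],
    [[-0.01,0.0008,-0.0045],[0,0,0],1]
  ]
}}

```text
t: 4.28
ee_pos: [634.2, -50.8, 42.7]
orientation: [0.123, -3.134, -0.001]
ft_force: [-5.1, -0.1, 0.1]
width: 87.6
grasp_force: 2.5
```

Emit:
{"fn": "step_arm", "kwargs": {
  "deltas": [
    [[-0.0033,0.0003,-0.0015],[0,0,0],1],
    [[-0.0067,0.0005,-0.003],[0,0,0],1],
    [[-0.0067,0.0005,-0.003],[0,0,0],1]
  ]
}}

```text
t: 4.53
ee_pos: [636.1, -50.5, 43.5]
orientation: [0.123, -3.134, -0.001]
ft_force: [-4.5, -1.1, -0.8]
width: 87.6
grasp_force: 2.5
```

Emit:
{"fn": "step_arm", "kwargs": {
  "deltas": [
    [[-0.004,0.0003,-0.0018],[0,0,0],1],
    [[-0.004,0.0003,-0.0018],[0,0,0],1],
    [[-0.004,0.0003,-0.0018],[0,0,0],1]
  ]
}}

```text
t: 4.78
ee_pos: [638.5, -50.2, 44.5]
orientation: [0.125, -3.136, -0.0]
ft_force: [-4.4, -0.6, -2.4]
width: 88.0
grasp_force: 2.6
```

Run:
```python
from workcell import *
import numpy as np,pickle
s=get_image("scene")["pixels"].astype(int);s0=pickle.load(open("d0.pkl","rb"))["scene"]["pixels"].astype(int)
for x in (340,365,372): print(x,"old",s0[216:240,x].mean(1).round().astype(int).tolist(),"\n   new",s[216:240,x].mean(1).round().astype(int).tolist())
o=get_obs();print(o["ee_pos"],o["ft_force"],o["moment"])
```

```text
340 old [117, 116, 116, 116, 116, 114, 115, 113, 113, 115, 115, 115, 116, 115, 114, 157, 157, 106, 102, 101, 103, 103, 103, 102] 
   new [116, 117, 116, 116, 115, 114, 114, 113, 113, 113, 114, 115, 116, 108, 145, 153, 116, 98, 92, 93, 96, 95, 94, 95]
365 old [118, 117, 118, 118, 118, 118, 118, 117, 117, 114, 108, 109, 142, 143, 107, 97, 96, 98, 97, 96, 96, 97, 97, 97] 
   new [118, 113, 109, 110, 109, 110, 109, 109, 108, 108, 108, 123, 158, 151, 108, 96, 97, 97, 97, 98, 95, 96, 96, 96]
372 old [117, 117, 117, 117, 117, 117, 117, 115, 116, 111, 108, 120, 156, 145, 102, 98, 97, 99, 98, 97, 98, 100, 99, 98] 
   new [117, 112, 107, 108, 108, 109, 108, 107, 106, 106, 101, 148, 174, 147, 101, 96, 97, 99, 98, 98, 97, 98, 99, 98]
[638.49839942 -50.19278063  44.4342964 ] [-5.15067292 -0.69552713 -2.69550121] [-0.13915956  0.79028978  0.12128099]
```

Emit:
{"fn": "step_arm", "kwargs": {
  "deltas": [
    [[0.005,-0.0004,0],[0,0,0],1],
    [[0.01,-0.0008,0],[0,0,0],1],
    [[0.015,-0.0012,0],[0,0,0],1],
    [[0.02,-0.0016,0],[0,0,0],1],
    [[0.025,-0.002,0],[0,0,0],1],
    [[0.03,-0.0025,0],[0,0,0],1],
    [[0.03,-0.0025,0],[0,0,0],1],
    [[0.03,-0.0025,0],[0,0,0],1],
    [[0.03,-0.0025,0],[0,0,0],1]
  ]
}}

```text
t: 5.58
ee_pos: [629.9, -51.9, 45.2]
orientation: [0.125, -3.137, 0.0]
ft_force: [-6.5, -0.5, -0.1]
width: 87.6
grasp_force: 2.9
```

Run:
```python
from workcell import *
import numpy as np,pickle,cv2
im=get_image("scene")["pixels"]
s=im.astype(int)
for x in (340,365): print(s[216:240,x].mean(1).round().astype(int).tolist())
cv2.imwrite("pics/p4.png",cv2.resize(im[190:290,230:400],(765,450),interpolation=cv2.INTER_CUBIC)[:,:,::-1])
o=get_obs();print(o["ee_pos"],o["ft_force"],o["moment"])
```

```text
[117, 116, 115, 115, 115, 114, 113, 113, 114, 115, 115, 158, 179, 159, 124, 109, 108, 100, 93, 94, 96, 96, 95, 94]
[109, 108, 109, 110, 110, 110, 109, 109, 119, 156, 176, 149, 105, 98, 89, 96, 96, 98, 97, 97, 96, 96, 97, 97]
[629.90814571 -51.87977907  45.19782237] [-5.68544305 -1.37287351  0.26345976] [-0.11816933  0.87644595  0.2914436 ]
```

View pics/p4.png

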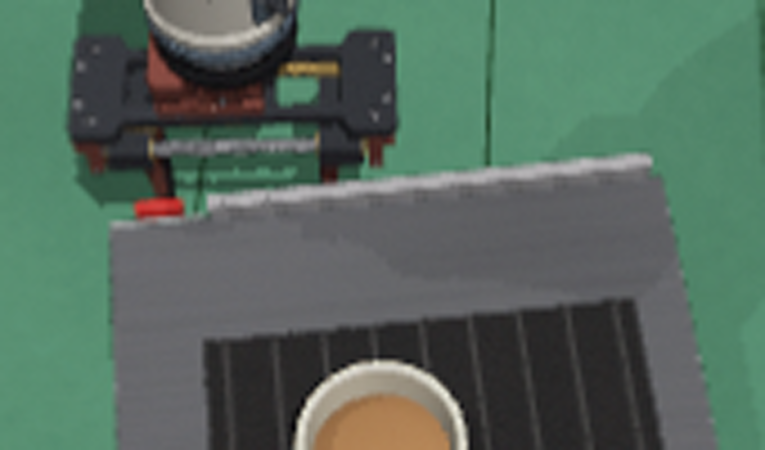

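The picture shows the steel front (208–650, 160–205) standing about 10 mm proud and resting against the finger, so the drawer is caught. Now lead it out slowly.

Emit:
{"fn": "step_arm", "kwargs": {
  "deltas": [
    [[0.0133,-0.0011,0],[0,0,0],1],
    [[0.0267,-0.0022,0],[0,0,0],1],
    [[0.04,-0.0033,0],[0,0,0],1],
    [[0.0533,-0.0044,0],[0,0,0],1],
    [[0.0667,-0.0055,0],[0,0,0],1],
    [[0.08,-0.0066,0],[0,0,0],1],
    [[0.0933,-0.0077,0],[0,0,0],1],
    [[0.1067,-0.0087,0],[0,0,0],1],
    [[0.12,-0.0098,0],[0,0,0],1],
    [[0.1333,-0.0109,0],[0,0,0],1],
    [[0.1467,-0.012,0],[0,0,0],1],
    [[0.16,-0.0131,0],[0,0,0],1],
    [[0.1733,-0.0142,0],[0,0,0],1],
    [[0.1867,-0.0153,0],[0,0,0],1],
    [[0.2,-0.0164,0],[0,0,0],1],
    [[0.2133,-0.0175,0],[0,0,0],1],
    [[0.2267,-0.0186,0],[0,0,0],1],
    [[0.24,-0.0197,0],[0,0,0],1],
    [[0.2533,-0.0208,0],[0,0,0],1],
    [[0.2667,-0.0218,0],[0,0,0],1]
  ]
}}

```text
t: 7.3
ee_pos: [551.3, -64.7, 45.2]
orientation: [-0.124, 3.139, -0.0]
ft_force: [-4.7, -1.5, 0.8]
width: 87.9
grasp_force: 2.3
```

Emit:
{"fn": "step_arm", "kwargs": {
  "deltas": [
    [[0.0133,-0.0011,0],[0,0,0],1],
    [[0.0267,-0.0022,0],[0,0,0],1],
    [[0.04,-0.0033,0],[0,0,0],1],
    [[0.0533,-0.0044,0],[0,0,0],1],
    [[0.0667,-0.0055,0],[0,0,0],1],
    [[0.08,-0.0066,0],[0,0,0],1],
    [[0.0933,-0.0077,0],[0,0,0],1],
    [[0.1067,-0.0087,0],[0,0,0],1],
    [[0.12,-0.0098,0],[0,0,0],1],
    [[0.1333,-0.0109,0],[0,0,0],1],
    [[0.1467,-0.012,0],[0,0,0],1],
    [[0.16,-0.0131,0],[0,0,0],1],
    [[0.1733,-0.0142,0],[0,0,0],1],
    [[0.1867,-0.0153,0],[0,0,0],1],
    [[0.2,-0.0164,0],[0,0,0],1],
    [[0.2,-0.0164,0],[0,0,0],1]
  ]
}}

```text
t: 8.63
ee_pos: [491.3, -74.2, 45.1]
orientation: [0.124, -3.138, -0.0]
ft_force: [-0.2, -0.9, 0.3]
width: 88.0
grasp_force: 0.0
```

Run:
```python
from workcell import *
import cv2
im=get_image("scene")["pixels"]
cv2.imwrite("pics/p5.png",im[:,:,::-1])
o=get_obs();print(o["ee_pos"],o["ft_force"],o["moment"],o["t"])
```

```text
[491.85452166 -74.24953614  45.17198862] [ 0.11230217 -0.69664798  0.12016033] [ 0.02930506 -0.08968108 -0.04566801] 8.6833
```

View pics/p5.png

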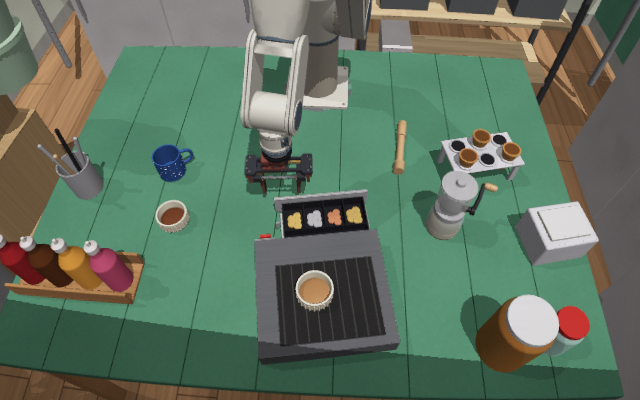

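The drawer is fully open with the tray exposed at (285–367, 198–235), the fingers are clear and unloaded, and the bystanders are where they were. Back off a little and hand in.

Emit:
{"fn": "step_arm", "kwargs": {
  "deltas": [
    [[0.06,0,-0.05],[0,0,0],1],
    [[0.1,0,-0.15],[0,0,0],1],
    [[0.1,0,-0.25],[0,0,0],1],
    [[0.1,0,-0.3],[0,0,0],1],
    [[0.1,0,-0.3],[0,0,0],1],
    [[0.1,0,-0.3],[0,0,0],1],
    [[0.1,0,-0.3],[0,0,0],1]
  ]
}}

```text
t: 9.27
ee_pos: [462.0, -76.5, 134.5]
orientation: [0.125, -3.138, -0.0]
ft_force: [0.2, -0.4, -0.3]
width: 87.7
grasp_force: 0.0
```

Run:
```python
from workcell import *
print(get_obs()["ft_force"]);print(close_job())
```

```text
[ 0.23171657 -0.35377866 -0.28020768]
the job is handed in; nothing more can be done
None
```

I released the drawer, caught it at about 10 mm out and led it slowly to its stop, then withdrew the hand and handed the job in at about 9 s; the last picture shows the till and bystanders in place, but no verdict came back.

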